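Switch the sorting gate and feed two connectors

TASK

The left tray of the connector sorting stand has had its share: press down the raised right end of the seesaw gate with the fingertips until it has rocked right over onto its other stop. Then push the two orange connectors waiting on the ledge forward over its edge, so that they slide down the gate on their own into the right tray. Push them only along the ledge, do not lift or carry them or help them along once they are over the edge, and leave the bottle, the screwdriver and the connectors in the left tray where they are.

Things in the scene. Friction and masses are not known exactly. Their poses are not given: they have to be found in the camera images.
- stand: The fixed sorting stand. Origin on the table, below the middle of its ledge's front edge. Its x axis points away from the robot (within 0.25 rad), y to the robot's left (left = +y, right = -y), z up. A fixed upright plate (x -8 to 0 mm, y -125 to 125, top 100 mm) under the edge closes the gate's near side. A pivot post stands at x 74 to 84, y -15 to 15, up to 98 mm.
- ledge_edge (a point): Middle of the ledge's open front edge, on its top face (stand x = 0, y = 0, z = 130 mm). The ledge is a flat level aluminium shelf from x = -95 to 0 mm, y = -75 to +75 mm between two low cheeks (5 mm thick, 12 mm high); back and front are open. Beyond the edge lies the gate, whose floor is 8 mm or more lower where the connectors go over.
- gate_pivot (a point): Centre of the seesaw gate on its pivot axis (stand x = 37, y = 0, z = 95 mm), which is level and along the stand's x. The gate is a polished steel trough (friction about 0.15) along the stand's y: 260 mm long, its floor through this point, from x = 3 to 70 mm, with a 30 mm high wall on its far side only. A connector on it slides to the low end.
- gate (a joint): Angle of the gate (rad) about its pivot. Positive: left (+y) end down; negative: right (-y) end down. Hard stops at +0.42 and -0.42. Starts at +0.30 to +0.42 (feeding the left tray). The pivot is stiff (0.12 N m, about 1.2 N at a press tab) and stays where it is left. Rocked right over it reads -0.42 (below -0.36 counts as over).
- tab_right (a point): Centre of the top face of the right press tab: a flat steel tab 40 x 40 mm, 3 mm thick, standing out from the top of the gate's far wall at its right end. In the gate's frame 105 mm to the right of the pivot and 32 mm above the floor; always at stand x = 90.5 mm. About 160 mm above the table when raised, about 81 mm at the right-hand stop.
- tab_left (a point): Centre of the top face of the left press tab, the mirror image of the right one (low at the start).
- conn_a_center (a point): Centre (half-way up) of a waiting orange terminal connector: a loose block 25 mm deep (stand's x), 40 mm wide (stand's y), 20 mm high, 28 to 56 g, friction about 0.6. It lies flat on the ledge, long side along the front edge within about 10 degrees, its centre 40 to 60 mm back from the edge and 30 to 40 mm right of the ledge's middle.
- conn_b_center (a point): Centre (half-way up) of a waiting orange terminal connector: a loose block 25 mm deep (stand's x), 40 mm wide (stand's y), 20 mm high, 28 to 56 g, friction about 0.6. It lies flat on the ledge, long side along the front edge within about 10 degrees, its centre 40 to 60 mm back from the edge and 30 to 40 mm left of the ledge's middle.
- tray_right: The empty grey tray at the gate's right end, fixed to the stand. Origin at the centre of its underside, axes as the stand's, at stand x = 37, y = -192 mm. Outside 150 x 150 mm, floor 5 mm thick, walls 4 mm thick: 30 mm high on the gate's side, 55 mm at the sides, 70 mm at the far end.
- tray_left: The same tray at the gate's left end (stand x = 37, y = +192 mm); two connectors lie in it already.
- done_a_center (a point): Centre of a connector (25 x 40 x 20 mm) lying in the left tray; leave it.
- done_b_center (a point): Centre of the other connector lying in the left tray; leave it.
- flux_mid (a point): Middle (45 mm up) of a white bottle, 36 mm in diameter, 90 mm high, standing on the table in front of the left tray; leave it.
- driver: A screwdriver about 170 mm long lying on the table in front of the right tray, its length along the stand's y; leave it.
Mind the look-alikes: they are no part of the job. Leave any green or purple look-alike of the part that bears conn_a_center alone.

How it is judged:
On the way, in this order (a step that is already met when the one before it is completed fails the run):
1. the gate is rocked over, right end down onto its stop (value of joint gate below -0.36 rad and height (world z) of each of conn_a_center, conn_b_center above 0.12 m), for 0.2 s.
2. both connectors have slid into the right tray (x of conn_a_center in the frame of tray_right between -0.072 and 0.072 m and y of conn_a_center in the frame of tray_right between -0.072 and 0.072 m and z of each of conn_a_center, conn_b_center in the frame of tray_right below 0.05 m and x of conn_b_center in the frame of tray_right between -0.072 and 0.072 m and y of conn_b_center in the frame of tray_right between -0.072 and 0.072 m), for 0.2 s.
At the end, for the whole second after the job is handed in: The gate rests right end down (joint below -0.36 rad) and both connectors that waited on the ledge lie at rest inside the right tray (centres within its walls, less than 50 mm above its underside); bottle, screwdriver and the connectors in the left tray have not moved more than 25 mm (all of step 2 and value of joint gate below -0.36 rad and linear speed of each of conn_a, conn_b below 0.02 m/s); the robot touches nothing.
It fails at once if a waiting connector is lifted (its centre rises more than 25 mm above where it rests on the ledge) (height (world z) of any of conn_a_center, conn_b_center above 0.165 m).
It fails at once if the fingers handle a waiting connector anywhere but at the ledge (down in the gate, in a tray, beside the stand) ((contact force between the fingers and conn_a above 0.5 N and (height (world z) of conn_a_center below 0.09 m or y of conn_a_center in the frame of stand above 0.09 m or y of conn_a_center in the frame of stand below -0.09 m or x of conn_a_center in the frame of stand above 0.09 m or x of conn_a_center in the frame of stand below -0.11 m)) or (contact force between the fingers and conn_b above 0.5 N and (height (world z) of conn_b_center below 0.09 m or y of conn_b_center in the frame of stand above 0.09 m or y of conn_b_center in the frame of stand below -0.09 m or x of conn_b_center in the frame of stand above 0.09 m or x of conn_b_center in the frame of stand below -0.11 m))).
It fails at once if the bottle, the screwdriver or a connector in the left tray is moved by more than 25 mm (distance of any of flux_mid, driver, done_a_center, done_b_center from where it was at the start of the episode above 0.025 m).
It also fails if it takes over 51 s, if anything falls off the work surface, if the arm or the gripper's body presses on something with over 40 N, if the wrist force passes 120 N, or if a joint passes its speed limit or range.

ROBOT

A 6-joint arm with a two-finger parallel gripper is mounted at the origin on the work surface. World frame = base frame: x ahead of the robot, y to its left, z up, the work surface at z = 0. Lengths are in m, angles in rad, forces in N, time in s.
With the tool pointing down it reaches from about 0.375 to 0.9 m from the base axis. Payload 3.1 kg.
Tool frame: the origin (TCP) lies on the centre line of the jaws, within the pads' length; the fingertips stand 8 mm ahead of it and the grasp point (between the pads) lies 11 mm behind it; z points along the fingers, y is the line along which they close (so a half turn about z gives the same grasp; the last joint's range is limited). The gripper opens to 87 mm and grips with 3 to 60 N. Pads are 19 mm wide; open, the fingers measure 117 mm over their backs; the gripper's body (75 mm by 190 mm) begins 51 mm behind the grasp point.
Start: joints at [-1.371, 0.527, 1.433, -0, 1.181, -0.178], TCP at [0.231, -0.581, 0.231] pointing down, gripper open.
Joint ranges: [-3.08, 3.08], [-0.75, 2.2], [0.22, 2.44], [-1.43, 4.57], [0, 2.65], [-2.85, 2.85]. Speed limits (rad/s): [2.79, 2.79, 3.14, 3.14, 3.14, 3.14].

INTERFACE

Orientations are given as a unit quaternion [x, y, z, w].
In Python, from rig import robot gives the robot as it stands. The module is installed in compiled form; this text tells all that it offers.
- The arm moves only by the tool send_rows, never from a script. Its argument "increments" is one flat list of numbers, 7 for each row, row after row: the turn, a rotation vector about the world's x, y, z in rad, then the shift along the world's x, y, z in cm, then the opening, from 0 (shut) to 1 (fully open). A call has 1 to 20 rows; each row shifts and turns the commanded pose from where the row before left it; what a row does not reach is not made up. A row lasts 1/12 s, in which the tool goes at most 41.7 mm and 7.16 degrees, less where a joint would pass 70% of its speed; a pose out of reach is approached as far as the arm can. A call is refused whole if a number of a shift passes 4.17 or a number of a turn 0.125, either way. A call with a gripper value outside its range is refused whole. The fingers move at their own pace and stop on an object; "newtons" is the grip in N (left out, the last holds). Time passes only in rows, so rows that do not move let the fingers close. It gives the time, the measured TCP pose, the force, the opening and the grip force at its end, in the units of the state.
- robot.get_obs(): the state, without advancing time (a new reading comes with each control period).
- robot.camera(name): name is "side" or "top"; returns a dict with "image" (384x512x3 uint8, red, green, blue), "range_z" (384x512 float32, m along the optical axis (not along the pixel's ray), 0 where there is no reading), "fx", "fy", "cx", "cy" (pixels), "dist_coeffs" ([k1, k2, p1, p2, k3] as OpenCV has them; the pictures are not rectified), "R" (3x3) and "t" (3): a world point X has camera coordinates R X + t. Camera axes: x right, y down, z forward; pixel columns grow to the right and rows downward; lengths in m; the calibration is good to about 2 mm. A picture is of the moment at which its call begins.
- robot.hand_in(): hands the job in; it is judged then, once.
The state is a dict: "time": time; "q": joint angles; "joint_velocities": joint speeds; "joint_torque": joint torques, N m; "position": TCP position; "tool_rot": TCP orientation; "ft_force": force on the tool from outside, world axes, zero at the start; "moment": the same for the moment, N m; "grip_width": finger opening in m; "grip_force": force on a finger pad.
Only numpy, scipy, OpenCV 4.12 (cv2) and the standard library are available. Lean on these libraries where they do the work, as an engineer would, in place of code of your own. Each camera call takes 0.05 s, during which the arm holds its last target. There are 200 camera calls.

## Working session

There is one attempt and no reset: what is moved stays moved. The work goes in short steps, Python scripts to look and compute and a tool call to move; the robot and the scene stay as the last step left them, time stands still between calls to the robot, and variables do not carry over. Pictures are saved under pics/ and viewed, at most 10 in all, crops included, and the job is handed in when it is done.

Besides the shell and the picture viewer there is one more tool, called as name(argument=value, ...), one argument or row to a line, values as JSON. send_rows: Moves the arm, as the interface text tells. Its arguments: {"type":"object","properties":{"increments":{"type":"array"},"newtons":{"type":"number"}},"required":["increments"]}

```bash
mkdir -p pics && cat > h.py <<'E'
import numpy as np, cv2
from rig import robot
def grab(n):
    c=robot.camera(n); np.save(f'/tmp/{n}.npy',c,allow_pickle=True); return c
def load(n): return np.load(f'/tmp/{n}.npy',allow_pickle=True).item()
def world(c,u,v,z=None):
    """pixel->world, from depth (median 3x3) or on plane z"""
    K=np.array([[c['fx'],0,c['cx']],[0,c['fy'],c['cy']],[0,0,1]])
    p=cv2.undistortPoints(np.array([[[u,v]]],float),K,np.array(c['dist_coeffs'],float))[0,0]
    r=np.array([p[0],p[1],1]); R=np.array(c['R']);t=np.array(c['t'])
    o=-R.T@t; d=R.T@r
    if z is None:
        w=c['range_z'][int(v)-1:int(v)+2,int(u)-1:int(u)+2]; w=w[w>0]
        return o+d*np.median(w)
    return o+d*(z-o[2])/d[2]
E
python3 - <<'E'
from h import *
for n in('top','side'):
    c=grab(n); cv2.imwrite(f'pics/{n}0.png',cv2.resize(c['image'][:,:,::-1],(800,600)))
o=robot.get_obs(); print(o['time'],o['position'],o['tool_rot'],o['grip_width'])
E
```

```text
0.1 [ 0.23044713 -0.58027531  0.2296711 ] [ 9.82207933e-01  1.87794072e-01 -2.15655488e-05 -9.80959122e-04] 0.08715790503305583
```

View pics/top0.png

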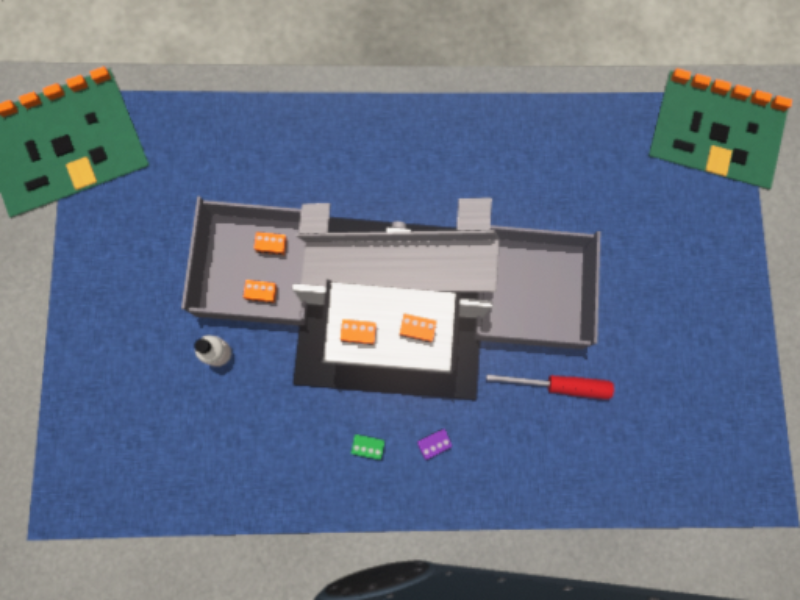

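View pics/side0.png

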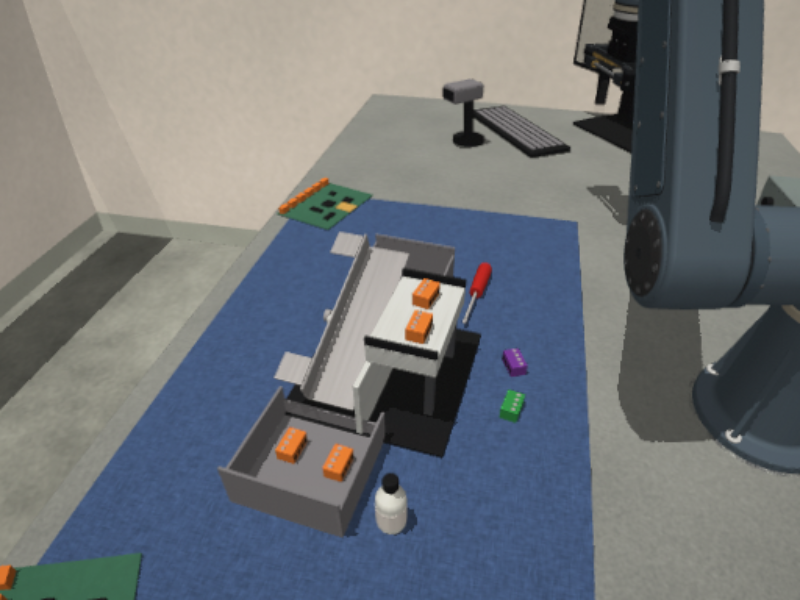

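Top view, 800x600 pixels. The ledge is white, spanning (330,285) to (452,370). The waiting orange connectors are at (419,327), conn_a on the right, and (358,331), conn_b on the left. The raised right tab is at (475,214) and the low left tab at (315,217). Look-alikes: two done connectors at (269,243) and (260,291) in the left tray, green (368,447), purple (434,445), and the orange strips on the boards. I choose the two on the ledge.

```bash
python3 - <<'E'
from h import *
c=load('top')
im=c['image'][115:245,185:325,::-1]; cv2.imwrite('pics/crop1.png',cv2.resize(im,None,fx=5,fy=4.6*5/4.6,interpolation=cv2.INTER_CUBIC)[:600])
hsv=cv2.cvtColor(c['image'],cv2.COLOR_RGB2HSV)
m=cv2.inRange(hsv,(5,180,120),(18,255,255)); m=cv2.morphologyEx(m,cv2.MORPH_CLOSE,np.ones((5,5)))
n,l,s,ce=cv2.connectedComponentsWithStats(m)
for i in range(1,n):
    if s[i,4]>60 and 130<ce[i][1]<240:
        ps=np.argwhere(l==i)[:,::-1]
        r=cv2.minAreaRect(ps.astype(np.float32)); cor=cv2.boxPoints(r)
        print(ce[i],s[i,4],world(c,*ce[i]).round(4),[world(c,*k,z=.15)[:2].round(3).tolist() for k in cor])
for u,v in((475,214),(315,217),(390,300),(300,290),(545,285)): print(u,v,world(c,u*.64,v*.64).round(4))
E
```

```text
[172.76442308 155.22596154] 208 [0.6436 0.1996 0.0242] [[0.6, 0.196], [0.621, 0.195], [0.618, 0.161], [0.596, 0.162]]
[166.08837209 186.10232558] 215 [0.5763 0.2121 0.0236] [[0.542, 0.207], [0.563, 0.205], [0.559, 0.171], [0.538, 0.173]]
[227.88888889 212.35185185] 216 [0.5017 0.0768 0.148 ] [[0.513, 0.093], [0.513, 0.058], [0.491, 0.059], [0.491, 0.093]]
[266.59836066 212.19672131] 122 [0.5013 0.0066 0.1486] [[0.499, 0.025], [0.51, 0.022], [0.503, -0.011], [0.492, -0.009]]
475 214 [ 0.6397 -0.0644  0.1604]
315 217 [0.6595 0.1319 0.0885]
390 300 [0.5427 0.0369 0.1285]
300 290 [0.5621 0.1487 0.0964]
545 285 [ 0.586  -0.1821  0.0049]
```

View pics/crop1.png

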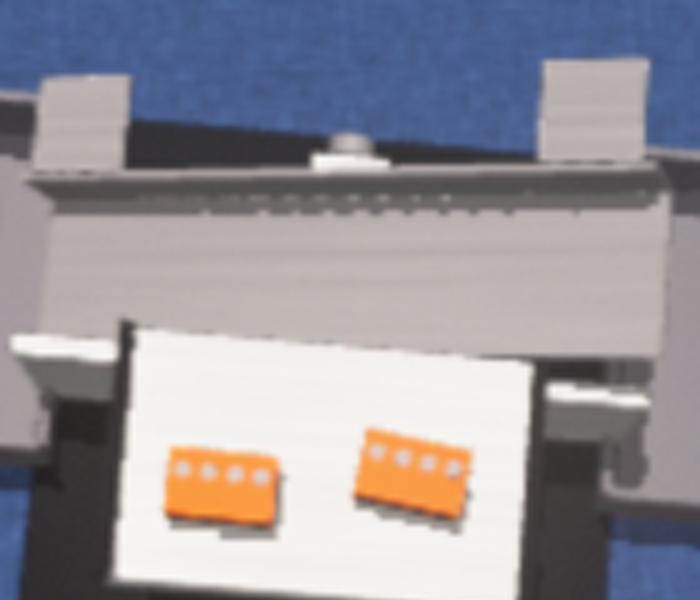

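The crop shows the ledge front edge running (133,328) to (533,362), conn_b's top at (222,487), conn_a's top at (413,473), and the right tab at (597,110). These match the descriptions.

```bash
python3 - <<'E'
from h import *
c=load('top'); P=lambda u,v,z: world(c,185+u/5-.4,115+v/5-.4,z)[:2]
L,R=P(133,328,.13),P(533,362,.13); print(L,R,np.linalg.norm(L-R))
tr=P(597,110,.16); tl=P(83,125,.083); print('tabs',tr,tl)
d=(tl-tr); print('yaw tabs',np.arctan2(-d[0],d[1]))
d=L-R; a=np.arctan2(-d[0],d[1]); M=(L+R)/2; 
ex=np.array([np.cos(a),np.sin(a)]); ey=np.array([-ex[1],ex[0]])
print('yaw',a,'M',M)
S=lambda p:(np.array([(p-M)@ex,(p-M)@ey])*1000).round(1)
print('tab',S(tr),S(tl))
for n,cs in dict(b=[(170,447),(280,458),(275,525),(163,517)],a=[(367,430),(472,450),(462,518),(355,498)]).items():
    w=[P(*k,.15) for k in cs]; print(n,[S(x).tolist() for x in w],S(np.mean(w,0)),np.mean(w,0))
print('back',S(P(110,580,.13)),S(P(520,600,.13)))
E
```

```text
[0.56538879 0.10885558] [ 0.55144238 -0.04153157] 0.15103243528087767
tabs [ 0.64056404 -0.06445102] [0.65971514 0.13329237]
yaw tabs -0.09654713548813693
yaw -0.09247218024042174 M [0.55841558 0.033662  ]
tab [ 90.9 -90.1] [ 91.7 108.6]
b [[-47.0, 55.8], [-47.6, 15.7], [-72.1, 15.4], [-72.6, 55.8]] [-59.8  35.7] [0.50214282 0.07472424]
a [[-34.6, -14.9], [-38.7, -53.6], [-63.9, -51.8], [-59.9, -12.6]] [-49.3 -33.2] [0.50625947 0.00511661]
back [-95.   74.4] [-89.8 -76.6]
```

send_rows(
  increments=[0, 0, -0.0262, 2.28, 2.85, 0, 0, 0, 0, -0.0262, 2.28, 2.85, 0, 0, 0, 0, -0.0262, 2.28, 2.85, 0, 0, 0, 0, -0.0262, 2.28, 2.85, 0, 0, 0, 0, -0.0262, 2.28, 2.85, 0, 0, 0, 0, -0.0262, 2.28, 2.85, 0, 0, 0, 0, -0.0262, 2.28, 2.85, 0, 0, 0, 0, -0.0262, 2.28, 2.85, 0, 0, 0, 0, -0.0262, 2.28, 2.85, 0, 0, 0, 0, -0.0262, 2.28, 2.85, 0, 0, 0, 0, -0.0262, 2.28, 2.85, 0, 0, 0, 0, -0.0262, 2.28, 2.85, 0, 0, 0, 0, -0.0262, 2.28, 2.85, 0, 0, 0, 0, -0.0262, 2.28, 2.85, 0, 0, 0, 0, -0.0262, 2.28, 2.85, 0, 0, 0, 0, -0.0262, 2.28, 2.85, 0, 0, 0, 0, -0.0262, 2.28, 2.85, 0, 0, 0, 0, -0.0262, 2.28, 2.85, 0, 0, 0, 0, 0, 0, 0, 0, 0, 0, 0, 0, 0, 0, 0, 0],
)

```text
time: 1.77
position: [0.6414, -0.0659, 0.2297]
tool_rot: [0.999, -0.045, -0.001, -0.0]
ft_force: [-0.6, -0.0, 0.6]
grip_width: 0.0003
grip_force: 0.0
```

send_rows(
  increments=[0, 0, 0, 0, -0.1, -1.9, 0, 0, 0, 0, 0, 0, -1.9, 0, 0, 0, 0, 0, 0, -1.9, 0, 0, 0, 0, 0, -0.15, -0.7, 0, 0, 0, 0, 0, -0.15, -0.7, 0, 0, 0, 0, 0, -0.15, -0.7, 0, 0, 0, 0, 0, -0.15, -0.7, 0, 0, 0, 0, 0, -0.15, -0.7, 0, 0, 0, 0, 0, -0.15, -0.7, 0, 0, 0, 0, 0, -0.15, -0.7, 0, 0, 0, 0, 0, -0.15, -0.7, 0, 0, 0, 0, 0, -0.15, -0.7, 0, 0, 0, 0, 0, 0, 0, 0],
)

```text
time: 2.85
position: [0.6402, -0.0821, 0.1087]
tool_rot: [0.999, -0.047, -0.001, -0.001]
ft_force: [0.7, 1.2, -0.2]
grip_width: 0.0005
grip_force: 0.0
```

send_rows(
  increments=[0, 0, 0, 0, 0, -0.4, 0, 0, 0, 0, 0, 0, -0.4, 0, 0, 0, 0, 0, 0, -0.3, 0, 0, 0, 0, 0, 0, -0.2, 0, 0, 0, 0, 0, 0, 0, 0],
)

```text
time: 3.27
position: [0.6408, -0.0821, 0.097]
tool_rot: [0.999, -0.047, -0.0, -0.0]
ft_force: [0.7, 0.7, -0.0]
grip_width: 0.0005
grip_force: 0.0
```

```bash
python3 - <<'E'
from h import *
o=robot.get_obs(); print(o['position'],o['ft_force'])
c=grab('side'); cv2.imwrite('pics/s1.png',cv2.resize(c['image'][120:300,130:330,::-1],(666,600),interpolation=cv2.INTER_CUBIC))
E
```

```text
[ 0.64082607 -0.08205595  0.09700508] [ 0.68757295  0.69634229 -0.03935514]
```

View pics/s1.png

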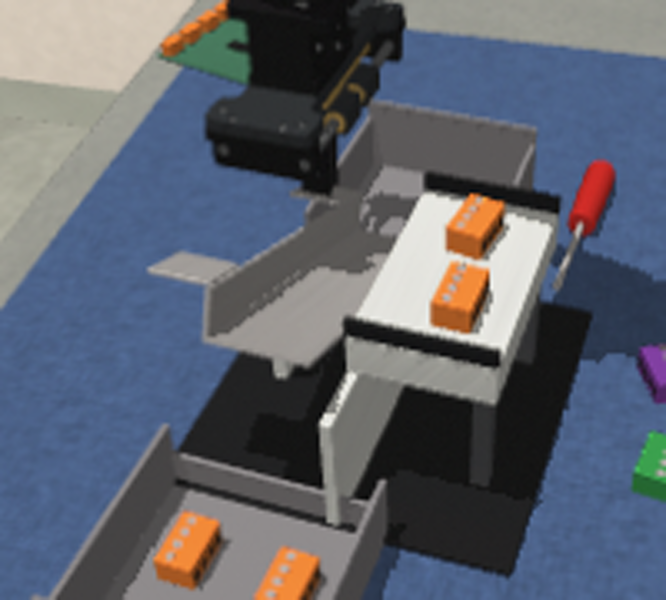

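The gate has tilted right end down: the left tab, at crop (195,265), is now raised. I'll press on until it meets the stop.

send_rows(
  increments=[0, 0, 0, 0, 0, -0.3, 0, 0, 0, 0, 0, 0, -0.3, 0, 0, 0, 0, 0, 0, -0.2, 0, 0, 0, 0, 0, 0, 0, 0],
)

```text
time: 3.65
position: [0.6417, -0.0824, 0.0932]
tool_rot: [0.999, -0.047, 0.001, 0.0]
ft_force: [-4.2, 1.0, 18.8]
grip_width: 0.0006
grip_force: 7.9
```

```bash
python3 - <<'E'
from h import *
o=robot.get_obs(); print(o['position'],o['ft_force'])
c=grab('side')
for k in((188,199),(186,199),(190,200)): print(world(c,*k))
E
```

```text
[ 0.64167544 -0.08235592  0.09320779] [-4.16128908  0.96195545 18.76703954]
[0.6517137  0.11485654 0.17166191]
[0.6551555  0.11638433 0.17227982]
[0.64640824 0.11769478 0.17241084]
```

send_rows(
  increments=[0, 0, 0, 0, 0, 3.8, 0, 0, 0, 0, 0, 0, 3.8, 0, 0, 0, 0, 0, 0, 3.8, 0, 0, 0, 0, 0, 0, 3.8, 0, 0, 0, 0, -2.4, 1.3, 0, 0, 0, 0, 0, -2.4, 1.3, 0, 0, 0, 0, 0, -2.4, 1.3, 0, 0, 0, 0, 0, -2.4, 1.3, 0, 0, 0, 0, 0, -2.4, 1.3, 0, 0, 0, 0, 0, -2.4, 1.3, 0, 0, 0, 0, 0, -2.4, 1.3, 0, 0, 0, 0, 0, 0, 0, 0, 0, 0, 0, 0, 0, 0, -2.0, 0, 0, 0, 0, 0, 0, -2.0, 0, 0, 0, 0, 0, 0, -2.0, 0, 0, 0, 0, 0, 0, 0, 0],
)

```text
time: 5.03
position: [0.4711, 0.0089, 0.1788]
tool_rot: [0.999, -0.047, -0.003, -0.001]
ft_force: [0.1, 0.3, -0.2]
grip_width: 0.0005
grip_force: 0.0
```

```bash
python3 - <<'E'
from h import *
o=robot.get_obs(); print(o['position'],o['ft_force'])
c=grab('side'); cv2.imwrite('pics/s2.png',cv2.resize(c['image'][120:300,130:330,::-1],(666,600),interpolation=cv2.INTER_CUBIC))
E
```

```text
[0.4710907  0.0088749  0.17883737] [ 0.06923738  0.28152683 -0.15209875]
```

View pics/s2.png

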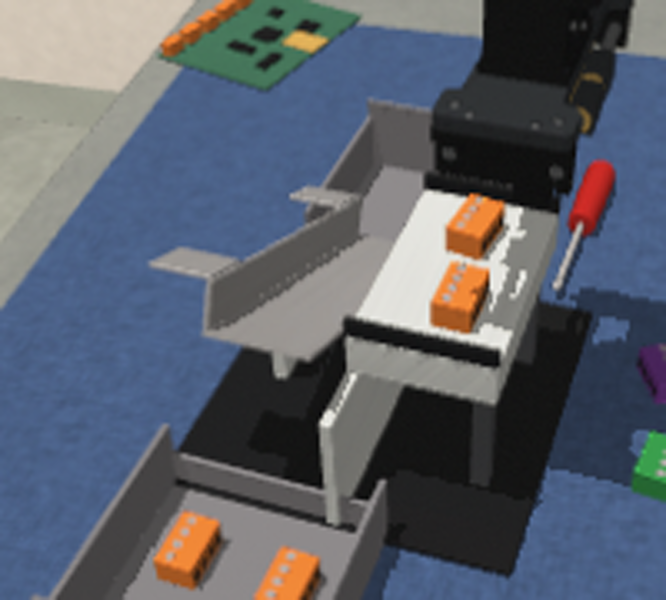

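The gate lies right end down, and both connectors are still in place at crop (475,225) and (460,295). The gripper hangs behind them at about (500,150). I'll check where the fingertip projects.

```bash
python3 - <<'E'
from h import *
c=load('side')
K=np.array([[c['fx'],0,c['cx']],[0,c['fy'],c['cy']],[0,0,1]])
rv=cv2.Rodrigues(np.array(c['R']))[0]
for X in([.4711,.0089,.171],[.4711,.0089,.24],[.471,.0089,.13],[.506,.005,.15],[.64,-.082,.085]):
    p=cv2.projectPoints(np.array([X]),rv,np.array(c['t']),K,np.array(c['dist_coeffs']))[0].ravel(); print(X,(p-[130,120])/.3)
E
```

```text
[0.4711, 0.0089, 0.171] [529.18237744 198.23273186]
[0.4711, 0.0089, 0.24] [535.84506953 103.36174768]
[0.471, 0.0089, 0.13] [525.69400441 249.47057272]
[0.506, 0.005, 0.15] [474.31539403 214.04845946]
[0.64, -0.082, 0.085] [318.07039692 191.35944819]
```

send_rows(
  increments=[0, 0, 0, 0, 0, -1.8, 0, 0, 0, 0, 0, 0, -1.2, 0, 0, 0, 0, 0, 0, -0.6, 0, 0, 0, 0, 0, 0, 0, 0, 0, 0, 0, 0.6, -0.06, 0, 0, 0, 0, 0, 0.6, -0.06, 0, 0, 0, 0, 0, 0.6, -0.05, 0, 0, 0, 0, 0, 0.6, -0.05, 0, 0, 0, 0, 0, 0.6, -0.05, 0, 0, 0, 0, 0, 0, 0, 0, 0],
)

```text
time: 5.92
position: [0.5053, 0.0055, 0.146]
tool_rot: [0.999, -0.047, 0.002, 0.0]
ft_force: [0.3, -0.4, 0.1]
grip_width: 0.0006
grip_force: 0.0
```

send_rows(
  increments=[0, 0, 0, 1.0, -0.09, 0, 0, 0, 0, 0, 1.6, -0.15, 0, 0, 0, 0, 0, 1.6, -0.15, 0, 0, 0, 0, 0, 0, 0, 0, 0, 0, 0, 0, -2.0, 0.2, 0, 0, 0, 0, 0, -2.0, 0.2, 0, 0, 0, 0, 0, 0, 0, 3.0, 0, 0, 0, 0, 0, 0, 3.0, 0, 0, 0, 0, 0, 0, 0, 0, 0, 0, 0, 0, 0, 0, 0],
)

```text
time: 6.75
position: [0.5056, 0.0059, 0.2071]
tool_rot: [0.999, -0.047, 0.002, 0.0]
ft_force: [-0.9, 0.6, -0.4]
grip_width: 0.0005
grip_force: 0.0
```

```bash
python3 - <<'E'
from h import *
o=robot.get_obs(); print(o['position'],o['ft_force'])
c=grab('side'); cv2.imwrite('pics/s3.png',cv2.resize(c['image'][120:300,130:330,::-1],(666,600),interpolation=cv2.INTER_CUBIC))
E
```

```text
[0.50560049 0.0059155  0.20706253] [-0.92462094  0.59031015 -0.38754714]
```

View pics/s3.png

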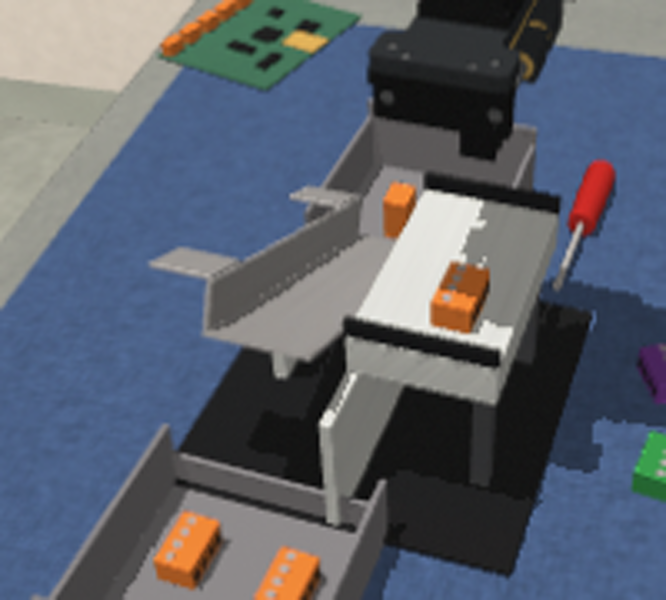

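conn_a has gone over and is at crop (400,210), in the gate's lower right end or the tray beyond. conn_b is untouched at (460,297).

send_rows(
  increments=[0, 0, 0, -1.1, 2.4, 0, 0, 0, 0, 0, -1.1, 2.4, 0, 0, 0, 0, 0, -1.1, 2.4, 0, 0, 0, 0, 0, 0, 0, 0, 0, 0, 0, 0, 0, 0, 0, 0],
)

```text
time: 7.22
position: [0.4702, 0.0789, 0.2043]
tool_rot: [0.999, -0.046, -0.002, 0.0]
ft_force: [-0.3, -0.1, 0.6]
grip_width: 0.0003
grip_force: 0.0
```

```bash
python3 - <<'E'
from h import *
o=robot.get_obs(); print(o['position'],o['ft_force'])
c=grab('top'); cv2.imwrite('pics/t3.png',cv2.resize(c['image'][115:245,185:395,::-1],(800,495),interpolation=cv2.INTER_CUBIC))
E
```

```text
[0.47022554 0.07891884 0.20429323] [-0.30308404 -0.06025301  0.64617385]
```

View pics/t3.png

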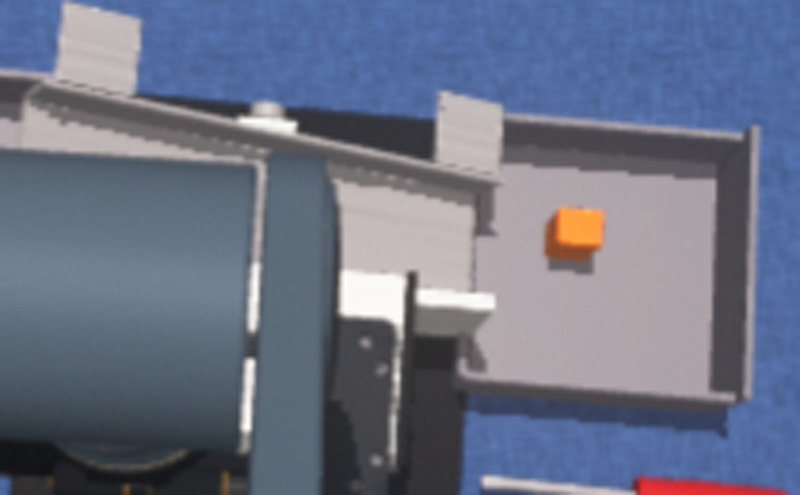

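conn_a stands inside the right tray at crop (578,233). conn_b is next, pushed the same way.

send_rows(
  increments=[0, 0, 0, 0, 0, -2.5, 0, 0, 0, 0, 0, 0, -2.2, 0, 0, 0, 0, 0, 0, -1.2, 0, 0, 0, 0, 0, 0, 0, 0, 0, 0, 0, 0.76, -0.07, 0, 0, 0, 0, 0, 0.76, -0.07, 0, 0, 0, 0, 0, 0.76, -0.07, 0, 0, 0, 0, 0, 0.76, -0.07, 0, 0, 0, 0, 0, 0.7, -0.07, 0, 0, 0, 0, 0, 0, 0, 0, 0],
)

```text
time: 8.1
position: [0.5123, 0.0741, 0.1473]
tool_rot: [0.999, -0.047, 0.002, 0.0]
ft_force: [0.3, 0.2, 0.1]
grip_width: 0.0004
grip_force: 0.0
```

send_rows(
  increments=[0, 0, 0, 1.0, -0.09, 0, 0, 0, 0, 0, 1.6, -0.15, 0, 0, 0, 0, 0, 1.6, -0.15, 0, 0, 0, 0, 0, 0, 0, 0, 0, 0, 0, 0, -2.0, 0.2, 0, 0, 0, 0, 0, -2.0, 0.2, 0, 0, 0, 0, 0, -1.0, 0, 3.0, 0, 0, 0, 0, -2, 0, 3.0, 0, 0, 0, 0, 0, 0, 3, 0, 0, 0, 0, 0, 0, 0, 0, 0, 0, 0, 0, 0, 0, 0, 0, 0, 0, 0, 0, 0, 0, 0, 0, 0, 0, 0, 0, 0, 0, 0, 0, 0, 0, 0, 0],
)

```text
time: 9.27
position: [0.4805, 0.0746, 0.2352]
tool_rot: [0.999, -0.047, -0.002, -0.0]
ft_force: [0.4, 0.6, -0.1]
grip_width: 0.0005
grip_force: 0.0
```

```bash
python3 - <<'E'
from h import *
o=robot.get_obs(); print(o['position'],o['ft_force'])
c=grab('top'); a=cv2.resize(c['image'][115:245,185:395,::-1],(640,396))
c=grab('side'); b=cv2.resize(c['image'][120:300,130:330,::-1],(440,396))
cv2.imwrite('pics/t4.png',cv2.resize(np.hstack([a,b]),(800,293)))
E
```

```text
[0.48050125 0.07463855 0.23517718] [ 0.42121611  0.6068341  -0.07138517]
```

View pics/t4.png

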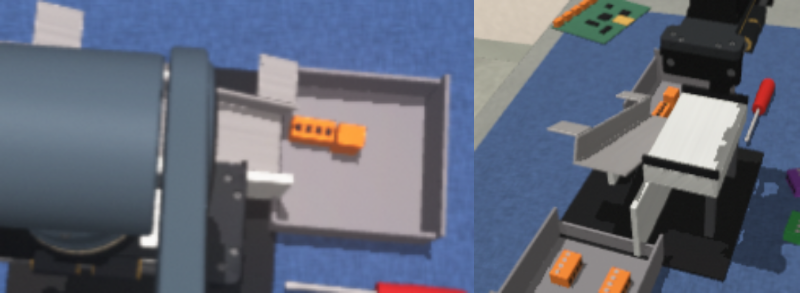

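conn_b, at (313,129) in the left panel, has come to rest against conn_a at (350,137). I need its height and position in the tray.

send_rows(
  increments=[0, 0, 0, -1, 0, 1, 0, 0, 0, 0, 0, 0, 0, 0, 0, 0, 0, 0, 0, 0, 0, 0, 0, 0, 0, 0, 0, 0, 0, 0, 0, 0, 0, 0, 0, 0, 0, 0, 0, 0, 0, 0, 0, 0, 0, 0, 0, 0, 0, 0, 0, 0, 0, 0, 0, 0],
)

```text
time: 10.03
position: [0.4714, 0.0746, 0.2464]
tool_rot: [0.999, -0.047, -0.0, -0.0]
ft_force: [-0.7, 0.7, -0.3]
grip_width: 0.0002
grip_force: 0.0
```

```bash
python3 - <<'E'
from h import *
M=np.array([.5584,.0337]);a=-.094;ex=np.array([np.cos(a),np.sin(a)]);ey=np.array([-ex[1],ex[0]])
c=grab('top'); hsv=cv2.cvtColor(c['image'],cv2.COLOR_RGB2HSV)
m=cv2.inRange(hsv,(5,150,100),(20,255,255)); m[:,:270]=0;m[:,340:]=0;m[:140]=0;m[190:]=0
pts=np.argwhere(m>0)
for v in sorted(set(pts[:,0]))[::3]:
    for u in sorted(pts[pts[:,0]==v][:,1])[::4]:
        w=world(c,u,v); d=w[:2]-M
        print((u,v),'tray x %.0f y %.0f z %.0f'%((d@ex)*1e3-37,(d@ey)*1e3+192,w[2]*1e3))
cv2.imwrite('pics/t5.png',cv2.resize(c['image'][135:195,255:345,::-1],(795,530),interpolation=cv2.INTER_CUBIC))
E
```

```text
(np.int64(315), np.int64(167)) tray x 33 y 59 z 25
(np.int64(319), np.int64(167)) tray x 34 y 50 z 27
(np.int64(314), np.int64(170)) tray x 28 y 60 z 21
(np.int64(319), np.int64(170)) tray x 27 y 50 z 29
(np.int64(323), np.int64(170)) tray x 27 y 42 z 30
(np.int64(327), np.int64(170)) tray x 28 y 33 z 29
(np.int64(331), np.int64(170)) tray x 29 y 24 z 29
(np.int64(336), np.int64(170)) tray x 26 y 17 z 43
(np.int64(313), np.int64(173)) tray x 24 y 60 z 7
(np.int64(317), np.int64(173)) tray x 20 y 54 z 29
(np.int64(321), np.int64(173)) tray x 20 y 46 z 29
(np.int64(327), np.int64(173)) tray x 21 y 33 z 29
(np.int64(332), np.int64(173)) tray x 22 y 22 z 29
(np.int64(336), np.int64(173)) tray x 19 y 16 z 44
(np.int64(313), np.int64(176)) tray x 18 y 59 z 7
(np.int64(317), np.int64(176)) tray x 15 y 52 z 20
(np.int64(321), np.int64(176)) tray x 15 y 45 z 26
(np.int64(325), np.int64(176)) tray x 15 y 37 z 28
(np.int64(329), np.int64(176)) tray x 15 y 28 z 29
(np.int64(333), np.int64(176)) tray x 16 y 20 z 29
(np.int64(337), np.int64(176)) tray x 13 y 14 z 44
(np.int64(328), np.int64(179)) tray x 13 y 27 z 10
(np.int64(332), np.int64(179)) tray x 12 y 20 z 20
(np.int64(336), np.int64(179)) tray x 8 y 14 z 37
(np.int64(334), np.int64(182)) tray x 8 y 13 z 8
(np.int64(338), np.int64(182)) tray x 7 y 5 z 14
```

View pics/t5.png

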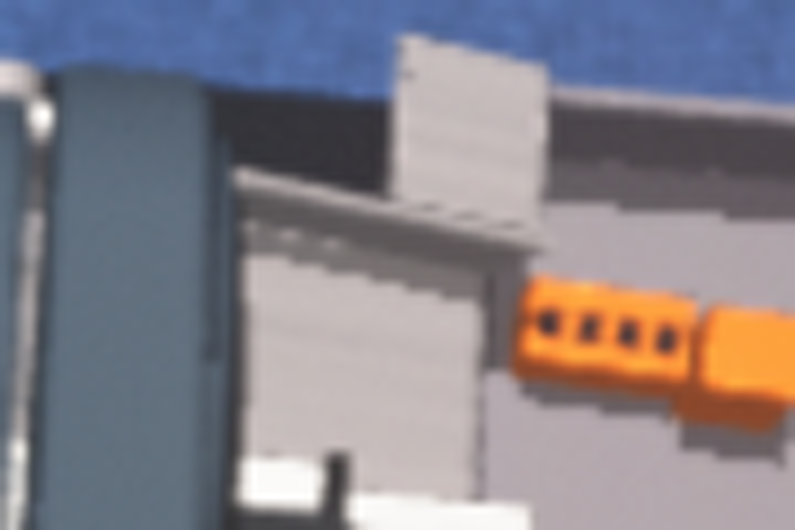

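conn_b lies on its side on the tray floor, with its top at 29 mm and its centre near tray (22, 39) mm. conn_a stands on end next to it, with its top at 44 mm. The gate is still over and the arm is clear.

```bash
python3 -c "
from rig import robot
print(robot.hand_in())"
```

```text
the job is handed in; nothing more can be done
None
```

The gate is rocked right over onto its right-hand stop, both orange connectors slid down it and lie at rest in the right tray, and the job is handed in; no verdict came back from the hand-in.

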